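# Make up two specimen-collection kits

## Robot

A 7-joint arm with a two-finger parallel gripper is mounted at the origin on the work surface. World frame = base frame: x ahead of the robot, y to its left, z up, the work surface at z = 0. Lengths are in m, angles in rad, forces in N, time in s.
With the tool pointing down it reaches from about 0.35 to 0.9 m from the base axis. Payload 8.1 kg.
Tool frame: the origin (TCP) lies midway between the tips of the shut fingers; the grasp point (between the pads) lies 19 mm behind it; z points along the fingers, x is the direction in which the jaws open and shut, and the axes are right-handed (so a half turn about z gives the same grasp; the last joint's range is limited). The gripper opens to 92 mm and grips with 3 to 60 N. Pads are 19 mm wide; open, the fingers measure 130 mm over their backs; the gripper's body (75 mm by 190 mm) begins 47 mm behind the grasp point.
Start: joints at [1.04, 0.434, 0.025, 1.573, -0.012, 1.134, -0.075], TCP at [0.259, -0.569, 0.227] pointing down, gripper open.
Joint ranges: [-2.62, 2.62], [-0.44, 2.09], [-1.27, 1.32], [0.08, 2.57], [-1.32, 4.46], [0.12, 2], [-2.74, 2.74]. Speed limits (rad/s): [2.22, 2.22, 3.01, 3.01, 3.14, 3.14, 3.14].

## Interface

Orientations are given as a rotation vector (axis times angle).
In Python, from cell import arm gives the robot as it stands.
- The arm moves only by the tool jog_arm, never from a script. Its argument "commands" is a list of rows, each an object with "translation": the shift along the tool's x, y, z in mm, a list of three; "turn": the turn, a rotation vector about the tool's x, y, z in rad, a list of three. A call has 1 to 12 rows; each row is the pose to reach, as a shift and turn from the pose commanded when the call began, along the tool's axes at that moment; what a row does not reach only later rows make up. A row lasts 1/12 s, in which the tool goes at most 41.7 mm and 7.16 degrees, less where a joint would pass 70% of its speed; a pose out of reach is approached as far as the arm can. A call with a gripper value outside its range is refused whole. "claw" is the closure, from -1 (fully open) to 1 (shut), so that 0 is half open, set as the call begins (left out, the last holds). The fingers move at their own pace and stop on an object; "grip_force" is the grip in N (left out, the last holds). Time passes only in rows, so rows that repeat a pose let the fingers close. It gives the time, the measured TCP pose, the force and the opening at its end, in the units of the state.
- arm.observe(): the state, without advancing time (a new reading comes with each control period).
- arm.get_image(name): name is "scene" or "top" or "wrist"; returns the picture (384x512x3 uint8, blue, green, red); there is no depth.
- arm.camera_info(name): a dict with "vertical_fov" (degrees; the focal length in pixels is half the picture's height over the tangent of half this angle, whatever the lens; pixels are square), "cx", "cy" (the principal point, pixels), "eye" and "rotation" of the camera in the world. Camera axes: x right, y up, looking along -z (the intrinsics and any distortion apply to the point x, -y, -z); pixel columns grow to the right and rows downward; lengths in m; the calibration is good to about 2 mm. A picture is of the moment at which its call begins: read the wrist's pose just before it. camera_info takes no time and is no camera call; for the wrist camera it gives the pose at the moment of the call.
- arm.sign_off(): hands the job in, once; it reports no verdict.
Trained networks look in the newest picture that a camera, given by its name, has taken for a name from the list of things; names that differ only in an ending like _2 or _b are one class to them, and where a whole thing is asked for, a point or a joint stands for the part that bears it (a point fixed in the world has none). Each returns a list of dicts, best first, with "confidence" (0 to 1); they miss things now and then, are a little off and sometimes report something else, mostly with a low value. They report only what shows in the picture. A call takes as long as a camera call.
- arm.trace(camera, query): "region" (384x512 bool, what is visible of it) and "box" ([left, top, width, height] in pixels, round what is visible of it).
- arm.landmark_of(camera, query): "at" ([column, row] in pixels: a listed point, or the origin of a listed thing).
The state is a dict: "clock": time; "joints": joint angles; "dq": joint speeds; "joint_efforts": joint torques, N m; "position": TCP position; "ee_rot": TCP orientation; "force": force on the tool from outside, world axes, zero at the start; "ft_torque": the same for the moment, N m; "width": opening from 0.0 (shut) to 1.0 (fully open).
Only numpy, scipy, OpenCV 4.12 (cv2) and the standard library are available. Lean on these libraries where they do the work, as an engineer would, in place of code of your own. Each camera call takes 0.05 s, during which the arm holds its last target. There are 200 camera calls.

## Task

Make up the two kits from the stock standing between the trays. In the tray with three compartments, put the slide box in the longest compartment, the wide specimen jar in the square one and the small amber pot in the narrow one; in the tray with two compartments, put the roll of labels in the larger and the tall vial in the smaller. Each thing stays the way up it is now and sits flat on the floor of its compartment; leave the timer, the tube stand and the tally counter where they stand.

Things in the scene. Friction and masses are not known exactly. Their poses are not given: they have to be found in the camera images.
- tray3: the longer kit tray, shallow grey plastic, 90 mm (x) by 260 mm (y), with THREE compartments. Fixed. Origin: centre of its underside. Floor 4 mm thick; walls and dividers 3 mm thick, tops 14 mm above the table. Compartments in a row along its y, each 84 mm deep along x (-42 to +42 mm): longest 106 mm, centre y = -74 mm; square 84 mm, centre y = +24 mm; narrow 58 mm, centre y = +98 mm.
- tray2: the shorter kit tray, shallow grey plastic, 90 mm (x) by 151 mm (y), with TWO compartments. Fixed. Origin: centre of its underside. Floor 4 mm thick; walls and dividers 3 mm thick, tops 14 mm above the table. Compartments in a row along its y, each 84 mm deep along x (-42 to +42 mm): larger 84 mm, centre y = -30.5 mm; smaller 58 mm, centre y = +43.5 mm.
- jar: wide specimen jar standing upright, clear with a paper band and a white ribbed screw cap; 66 mm tall, body 55 mm and cap 58 mm in diameter (cap is the top 16 mm); about 60 g. Origin at the centre of its underside, z up.
- slide_box: white rectangular box for microscope slides lying flat, with a grey seam round it; 80 mm long (its x), 36 mm wide (its y), 34 mm high; about 90 g. Origin at the centre of its underside, z up.
- pot: small squat amber glass pot with a black cap, standing upright; 34 mm in diameter, 40 mm tall; about 40 g. Origin at the centre of its underside, z up.
- label_roll: roll of blank paper labels on a cardboard core, lying on its flat end, hole upward; 60 mm outside, 26 mm hole, 34 mm high; about 90 g. Origin at the centre of its underside, z up.
- vial: slim tall glass vial with a paper band and a black cap, standing upright; 28 mm in diameter, 80 mm tall; about 60 g. Origin at the centre of its underside, z up.
- timer: bystander, leave alone: flat grey bench timer with a greenish window and three black buttons, 56 x 50 x 24 mm high, loose. Origin at the centre of its underside, z up.
- tube_stand: bystander, leave alone: square aluminium block, 44 x 44 x 30 mm, with one white-capped thin tube (16 mm cap) standing fixed in it, 78 mm high in all, loose. Origin at the centre of its underside, z up.
- counter: bystander, leave alone: round steel hand tally counter, 42 mm in diameter with a small thumb lever reaching 32 mm from its centre along its x, 27 mm high, loose. Origin at the centre of its underside, z up.

How it is judged:
By the outcome, as a careful person would: the job done as asked, in the order asked, and still so for the second after the job is handed in, with the robot touching nothing.
It also fails if it takes over 134 s, if anything falls off the work surface, if the arm or the gripper's body presses on something with over 40 N, if the wrist force passes 120 N, or if a joint passes its speed limit or range.

## Working session

There is one attempt and no reset: what is moved stays moved. The work goes in short steps, Python scripts to look and compute and a tool call to move; the robot and the scene stay as the last step left them, time stands still between calls to the robot, and variables do not carry over. Pictures are saved under pics/ and viewed, about 12 in all and at most 16, crops included, and the job is handed in when it is done.

Besides the shell and the picture viewer there is one more tool, called after "Call:" as a command line: name --argument value ..., lists and objects as JSON in quotes. jog_arm: Moves the arm, as the interface text tells. Its arguments: {"type":"object","properties":{"commands":{"type":"array","items":{"type":"object","properties":{"translation":{"type":"array","items":{"type":"number"}},"turn":{"type":"array","items":{"type":"number"}}}}},"claw":{"type":"number"},"grip_force":{"type":"number"}},"required":["commands"]}

```bash
ls; mkdir -p pics; python3 - <<'E'
from cell import arm
import cv2
print(arm.observe())
for n in("scene","top","wrist"):
    i=arm.camera_info(n);print(n,i)
    cv2.imwrite(f"pics/{n}0.png",arm.get_image(n))
a=[cv2.imread(f"pics/{n}0.png") for n in("scene","top")]
cv2.imwrite("pics/both.png",cv2.resize(cv2.vconcat(a),None,fx=.78,fy=.78))
E
```

```text
pics
{'clock': 0.0, 'joints': array([ 1.04039199,  0.43523935,  0.02497765,  1.57404821, -0.01157948,
        1.13399479, -0.07507459]), 'dq': array([-6.44907728e-04, -7.97899078e-04,  6.14094729e-05, -2.13600086e-03,
        3.39828779e-04,  2.33476595e-04,  1.78791507e-03]), 'joint_efforts': array([-3.19858636e-04, -6.67853880e+01,  9.84847583e-01, -3.14467406e+01,
       -6.05518813e-02,  4.26514226e-02,  1.79570775e-04]), 'position': array([ 0.2590362 , -0.56825999,  0.22595377]), 'ee_rot': array([-2.64175175e+00,  1.69893448e+00,  2.16686816e-03]), 'force': array([ 0.1587343 , -0.94011688, -0.13914945]), 'ft_torque': array([ 0.00351102, -0.04416498,  0.00448361]), 'width': 0.998053890877564}
scene {'vertical_fov': 46.97202937614021, 'cx': 257.06467865549394, 'cy': 184.98621702262488, 'eye': array([ 1.34405269, -0.31237437,  0.6060208 ]), 'rotation': array([0.88029402, 0.59260361, 1.06759518])}
top {'vertical_fov': 47.33166230451113, 'cx': 251.8731524096513, 'cy': 188.22073705189564, 'eye': array([0.45343177, 0.0088425 , 1.08959327]), 'rotation': array([ 0.0542421 , -0.06324858, -1.57041385])}
wrist {'vertical_fov': 59.91783894640067, 'cx': 253.4659285921878, 'cy': 194.56260567584414, 'eye': array([ 0.32332341, -0.53947167,  0.38425704]), 'rotation': array([-0.23486521,  0.15331661, -1.13671084])}
```

View pics/both.png

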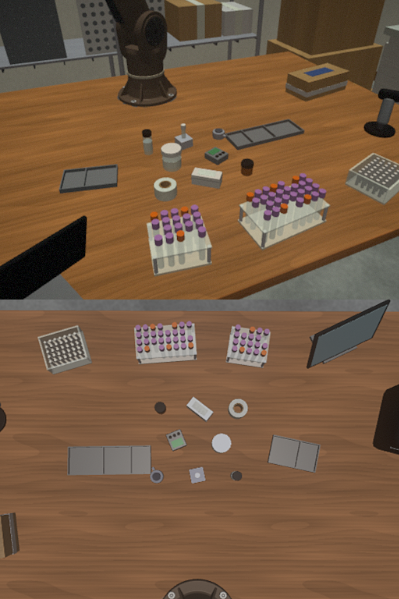

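```bash
cat > h.py <<'E'
import numpy as np, cv2
from scipy.spatial.transform import Rotation as R
from scipy.optimize import least_squares
H,W=384,512
def project(i,P):
    P=np.atleast_2d(P); c=R.from_rotvec(i['rotation']).inv().apply(P-i['eye'])
    f=H/2/np.tan(np.radians(i['vertical_fov'])/2)
    return np.c_[i['cx']+f*c[:,0]/-c[:,2], i['cy']-f*c[:,1]/-c[:,2]]
def onplane(i,uv,z):
    uv=np.atleast_2d(uv).astype(float); f=H/2/np.tan(np.radians(i['vertical_fov'])/2)
    d=R.from_rotvec(i['rotation']).apply(np.c_[(uv[:,0]-i['cx'])/f,-(uv[:,1]-i['cy'])/f,-np.ones(len(uv))])
    return i['eye']+d*((z-i['eye'][2])/d[:,2])[:,None]
def tri(obs):  # [(info,uv),...]
    r=least_squares(lambda p:np.concatenate([(project(i,p)[0]-uv) for i,uv in obs]),[.5,0,.02]);return r.x,np.abs(r.fun).max()
E
python3 - <<'E'
from cell import arm
from h import *
C={n:arm.camera_info(n) for n in("scene","top")}
L={}
for q in "tray3 tray2 jar slide_box pot label_roll vial timer tube_stand counter".split():
    for n in C:
        for d in arm.landmark_of(n,q)[:2]:
            print(q,n,np.round(d['at']),round(d['confidence'],2),onplane(C[n],d['at'],0).round(3)[0,:2])
E
```

```text
tray3 scene [116. 231.] 0.94 [ 0.515 -0.307]
tray3 scene [340. 172.] 0.58 [0.486 0.284]
tray3 top [142. 209.] 0.67 [0.482 0.276]
tray3 top [374. 196.] 0.56 [ 0.515 -0.302]
tray2 scene [116. 231.] 0.94 [ 0.515 -0.307]
tray2 scene [340. 172.] 0.58 [0.486 0.284]
tray2 top [142. 209.] 0.67 [0.482 0.276]
tray2 top [374. 196.] 0.56 [ 0.515 -0.302]
jar scene [219. 211.] 0.92 [ 0.532 -0.074]
jar top [282. 191.] 0.76 [ 0.529 -0.073]
slide_box scene [267. 234.] 0.87 [ 0.653 -0.004]
slide_box top [255. 140.] 0.94 [ 0.656 -0.004]
pot scene [318. 220.] 0.62 [0.653 0.123]
pot top [205. 140.] 0.71 [0.657 0.121]
label_roll scene [213. 245.] 0.63 [ 0.643 -0.124]
label_roll scene [320. 220.] 0.18 [0.653 0.128]
label_roll top [305. 144.] 0.83 [ 0.647 -0.131]
vial scene [190. 200.] 0.95 [ 0.459 -0.124]
vial scene [317. 222.] 0.47 [0.657 0.117]
vial top [303. 224.] 0.73 [ 0.446 -0.124]
timer scene [282. 201.] 0.69 [0.553 0.08 ]
timer scene [211. 249.] 0.37 [ 0.654 -0.131]
timer top [226. 179.] 0.86 [0.557 0.066]
timer top [251. 223.] 0.55 [0.45  0.004]
tube_stand scene [281. 175.] 0.7 [0.441 0.131]
tube_stand scene [235. 190.] 0.58 [ 0.459 -0.007]
tube_stand top [253. 224.] 0.7 [0.447 0.001]
counter scene [280. 176.] 0.74 [0.443 0.126]
counter top [203. 224.] 0.49 [0.446 0.124]
counter top [254. 139.] 0.31 [ 0.66  -0.004]
```

```bash
python3 - <<'E'
from h import *
a=cv2.imread("pics/top0.png")[115:260,75:420]
cv2.imwrite("pics/topc.png",cv2.resize(a,None,fx=2.3,fy=2.3,interpolation=cv2.INTER_CUBIC))
E
python3 - <<'E'
from cell import arm
from h import *
C={n:arm.camera_info(n) for n in("scene","top")}
for q,h,z in(("tray3",.014,0),("slide_box",.034,0)):
    for n in C:
        for d in arm.trace(n,q)[:2]:
            m=d['region'].astype(np.uint8); c=max(cv2.findContours(m,0,2)[0],key=cv2.contourArea)
            P=onplane(C[n],c[:,0],h)[:,:2]
            r=cv2.minAreaRect((P*1000).astype(np.float32)); print(q,n,round(d['confidence'],2),d['box'],np.round(r[0]),np.round(r[1]),round(r[2],1))
E
```

```text
tray3 scene 0.97 [290.6, 154.4, 102.2, 38.7] [499. 273.] [110. 273.] 1.1
tray3 scene 0.96 [75.9, 211.7, 73.1, 38.0] [ 518. -307.] [156. 113.] 77.4
tray3 top 0.76 [342.3, 174.2, 65.4, 47.6] [ 512. -303.] [157.  93.] 78.7
slide_box scene 0.89 [247.3, 213.5, 37.8, 30.8] [669. -16.] [87. 72.] 52.4
slide_box top 0.87 [236.8, 124.6, 38.8, 30.5] [649.  -6.] [81. 41.] 51.6
```

View pics/topc.png

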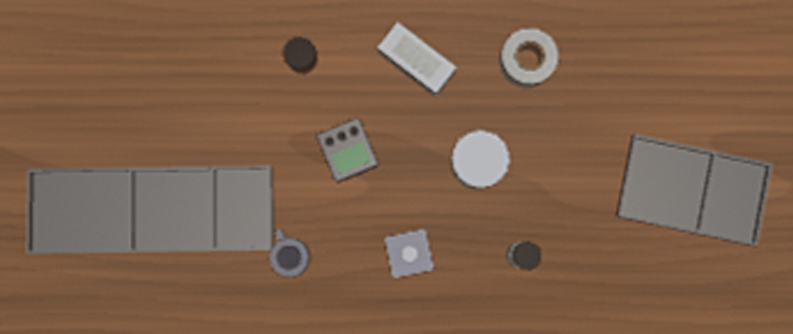

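Top crop: tray3 on the left, with corners (28,171) (271,167) (272,249) (28,252) and dividers at x≈133 and 214, so its longest compartment is at +y. Tray2 is on the right, with corners (633,135) (771,165) (756,245) (618,216) and its larger compartment on the left. The counter almost touches tray3's corner near (275,245).

```bash
cat >> h.py <<'E'
def plan(s,x,y,z,yaw=None):
    """translation mm & turn (tool axes) from measured state s to TCP (x,y,z mm), tool-x heading yaw deg (mod 180), pointing down"""
    Rc=R.from_rotvec(s['ee_rot']); t=Rc.inv().apply(np.array([x,y,z])/1000-s['position'])*1000
    X=Rc.as_matrix()[:,0]; cur=np.degrees(np.arctan2(X[1],X[0]))
    d=0 if yaw is None else (yaw-cur+90)%180-90
    a=np.radians(cur+d); G=R.from_matrix(np.c_[[np.cos(a),np.sin(a),0],[np.sin(a),-np.cos(a),0],[0,0,-1]])
    w=(Rc.inv()*G).as_rotvec()
    print('T',t.round(0),'turn',w.round(3),'yaw now',cur.round(1),'d',round(d,1),'rows',round(max(np.linalg.norm(t)/41.7,np.degrees(np.linalg.norm(w))/7.16),1),'j7',s['joints'][6].round(2))
def compart(T,off): # T=(x,y,yawdeg) mm
    a=np.radians(T[2]); return T[0]-np.sin(a)*off, T[1]+np.cos(a)*off
E
python3 - <<'E'
from cell import arm
from h import *
C={n:arm.camera_info(n) for n in("scene","top")}
cr={'tray3':[(28,171),(271,167),(272,249),(28,252)],'tray2':[(633,135),(771,165),(756,245),(618,216)]}
for k,c in cr.items():
    uv=np.array(c)/2.3+[75,115]
    P=onplane(C['top'],uv,.014)[:,:2]*1000
    d=P[1]-P[0]+P[2]-P[3]; yaw=np.degrees(np.arctan2(-d[0],d[1])); m=P.mean(0)
    print(k,P.round(0).tolist(),m.round(0),'yaw',yaw.round(1),'size',np.linalg.norm(d)/2)
    for o in ((-74,24,98) if k=='tray3' else (-30.5,43.5)): print(o,np.round(compart((*m,yaw),o)))
    print('reproj scene', project(C['scene'],np.c_[P/1000,np.full(4,.014)]).round(0).tolist())
uv=np.array([(400,23),(456,70),(434,93),(378,45)])/2.3+[75,115]
print('box top',onplane(C['top'],uv,.034).round(3)[:,:2].tolist())
s=arm.observe(); plan(s,600,-10,200,-40); plan(s,600,-10,200,50)
E
```

```text
tray3 [[531.0, 407.0], [536.0, 148.0], [448.0, 146.0], [445.0, 405.0]] [490. 277.] yaw -179.2 size 259.065219634031
-74 [489. 350.]
24 [490. 253.]
98 [491. 179.]
reproj scene [[389.0, 166.0], [304.0, 187.0], [288.0, 171.0], [370.0, 152.0]]
tray2 [[570.0, -240.0], [538.0, -388.0], [452.0, -370.0], [483.0, -223.0]] [ 511. -305.] yaw 167.9 size 150.6414410044283
-30.5 [ 517. -275.]
43.5 [ 502. -348.]
reproj scene [[150.0, 233.0], [76.0, 242.0], [82.0, 217.0], [150.0, 210.0]]
box top [[0.687, 0.01], [0.637, -0.049], [0.612, -0.026], [0.664, 0.033]]
T [-367. -542.   27.] turn [ 0.    -0.    -0.445] yaw now -65.5 d 25.5 rows 15.7 j7 -0.08
T [-367. -542.   27.] turn [-0.    -0.     1.126] yaw now -65.5 d -64.5 rows 15.7 j7 -0.08
```

Call:
jog_arm --commands '[{"translation": [-367,-560,40],"turn": [0,0,-0.445]},{"translation": [-367,-560,40],"turn": [0,0,-0.445]},{"translation": [-367,-560,40],"turn": [0,0,-0.445]},{"translation": [-367,-560,40],"turn": [0,0,-0.445]},{"translation": [-367,-560,40],"turn": [0,0,-0.445]},{"translation": [-367,-560,40],"turn": [0,0,-0.445]},{"translation": [-367,-560,40],"turn": [0,0,-0.445]},{"translation": [-367,-560,40],"turn": [0,0,-0.445]},{"translation": [-367,-560,40],"turn": [0,0,-0.445]},{"translation": [-367,-560,40],"turn": [0,0,-0.445]},{"translation": [-367,-560,40],"turn": [0,0,-0.445]},{"translation": [-367,-560,40],"turn": [0,0,-0.445]}]' --claw -1 --grip_force 20

```text
clock: 2.35
position: [0.5265, -0.1448, 0.1971]
ee_rot: [2.952, -1.075, 0.001]
force: [0.3, -0.7, 1.0]
width: 1.003
```

```bash
python3 - <<'E'
from cell import arm
from h import *
s=arm.observe();print(s['position'],s['clock']);plan(s,650,-8,150,-40)
E
```

```text
[ 0.52645187 -0.14484745  0.19705445] 2.35
T [   7. -184.   47.] turn [-0.    -0.001 -0.   ] yaw now -40.0 d 0.0 rows 4.6 j7 -0.63
```

Call:
jog_arm --commands '[{"translation": [7,-184,47]},{"translation": [7,-184,47]},{"translation": [7,-184,47]},{"translation": [7,-184,47]},{"translation": [7,-184,47]},{"translation": [7,-184,47]},{"translation": [7,-184,47]}]'

```text
schema error: expected keys translation, turn
```

```bash
cat > look.py <<'E'
import sys
from cell import arm
from h import *
def top_tri(q):
    """tri of landmark (origin) and visible outline on wrist+top"""
    s=arm.observe(); i=arm.camera_info('wrist'); im=arm.get_image('wrist')
    out=[]
    for n,c in (('wrist',i),('top',arm.camera_info('top')),('scene',arm.camera_info('scene'))):
        if n!='wrist': arm.get_image(n)
        for d in arm.landmark_of(n,q)[:1]:
            print(n,np.round(d['at']),round(d['confidence'],2),'z0:',(onplane(c,d['at'],0)*1000).round()[0,:2]); out.append((c,d['at']))
    if len(out)>1: p,e=tri(out); print('tri mm',(p*1000).round(1),'res px',e.round(1))
    return s,i,im
E
python3 - <<'E'
from look import *
s,i,im=top_tri('slide_box')
cv2.imwrite('pics/w1.png',im); print(s['position'],s['clock'],i)
for d in arm.trace('wrist','slide_box')[:1]:
    c=max(cv2.findContours(d['region'].astype(np.uint8),0,2)[0],key=cv2.contourArea)
    r=cv2.minAreaRect((onplane(i,c[:,0],.034)[:,:2]*1000).astype(np.float32)); print(d['box'],d['confidence'],r)
E
```

```text
top [255. 138.] 0.65 z0: [661.  -6.]
scene [214. 247.] 0.64 z0: [ 650. -125.]
tri mm [641.8 -71.6 -22.6] res px 25.3
[ 0.52645187 -0.14484745  0.19705445] 2.35 {'vertical_fov': 59.91783894640067, 'cx': 253.4659285921878, 'cy': 194.56260567584414, 'eye': array([ 0.57166542, -0.09097586,  0.35533156]), 'rotation': array([-0.25453628,  0.0919829 , -0.69522327])}
[241.1, 0.0, 43.7, 22.0] 0.89 ((628.4476318359375, -36.74905014038086), (17.24282455444336, 34.86104965209961), 49.94536590576172)
```

View pics/w1.png

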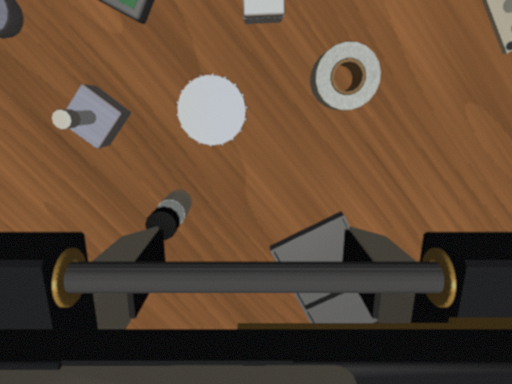

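Wrist view: roll at (348,75), jar cap at (212,110), vial at (163,215), stand at (92,115), and the box cut off at the top (264,8). The hand hides what is below it, so I look from a little short of the target.

Call:
jog_arm --commands '[{"translation": [7,-94,27],"turn": [0,0,0]},{"translation": [7,-94,27],"turn": [0,0,0]},{"translation": [7,-94,27],"turn": [0,0,0]},{"translation": [7,-94,27],"turn": [0,0,0]},{"translation": [7,-94,27],"turn": [0,0,0]}]'

```text
clock: 3.12
position: [0.5911, -0.0797, 0.1694]
ee_rot: [2.952, -1.074, -0.002]
force: [-0.7, -0.8, -0.6]
width: 1.0
```

```bash
python3 - <<'E'
from look import *
s,i,im=top_tri('slide_box')
cv2.imwrite('pics/w2.png',im); print(s['position'],s['clock'])
for d in arm.trace('wrist','slide_box')[:1]:
    c=max(cv2.findContours(d['region'].astype(np.uint8),0,2)[0],key=cv2.contourArea)
    r=cv2.minAreaRect((onplane(i,c[:,0],.034)[:,:2]*1000).astype(np.float32)); print(d['box'],d['confidence'],r)
for q in 'jar','label_roll','vial','pot':
    print(q);top_tri(q)
plan(s,650,-8,100,-40)
E
```

```text
wrist [248.  75.] 0.96 z0: [649.  -2.]
top [256. 139.] 0.7 z0: [658.  -8.]
scene [270. 234.] 0.98 z0: [654.   2.]
tri mm [ 6.504e+02 -2.400e+00 -2.000e-01] res px 3.1
[ 0.59111236 -0.07973793  0.16941549] 3.1167
[226.3, 20.3, 50.7, 103.2] 0.74 ((651.4334716796875, -7.437690734863281), (79.50702667236328, 36.2862663269043), 52.15350341796875)
jar
wrist [212. 203.] 0.75 z0: [540. -74.]
top [282. 187.] 0.48 z0: [537. -72.]
scene [215. 212.] 0.55 z0: [532. -84.]
tri mm [538.4 -75.5  -1.6] res px 4.3
label_roll
wrist [333. 174.] 0.8 z0: [ 654. -128.]
scene [212. 248.] 0.58 z0: [ 651. -130.]
tri mm [ 654.  -128.2    1. ] res px 1.2
vial
wrist [172. 287.] 0.88 z0: [ 442. -117.]
top [301. 224.] 0.53 z0: [ 447. -120.]
scene [193. 195.] 0.71 z0: [ 442. -111.]
tri mm [ 446.  -115.3    5.3] res px 1.6
pot
top [204. 142.] 0.58 z0: [653. 124.]
scene [316. 220.] 0.79 z0: [650. 120.]
tri mm [651.5 121.5   0.8] res px 0.8
T [ -1. -93.  69.] turn [ 0.001  0.001 -0.   ] yaw now -40.0 d 0.0 rows 2.8 j7 -0.78
```

View pics/w2.png

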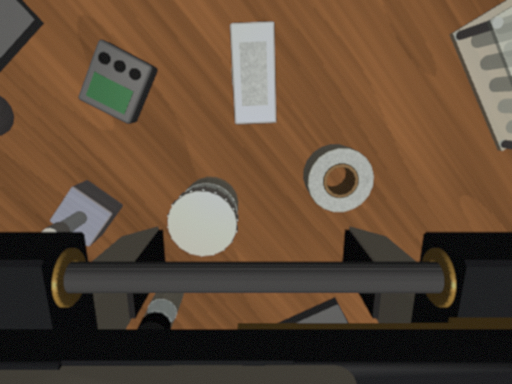

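Box centre is at about (250,73) px, with its long axis nearly vertical in this view. The landmarks triangulate to z≈0 for every piece. Going down on the box with a partly opened jaw.

```bash
python3 - <<'E'
from cell import arm
from h import *
s=arm.observe();plan(s,651,-6,13,-38)
E
```

```text
T [ -1. -94. 157.] turn [ 0.    -0.    -0.035] yaw now -40.0 d 2.0 rows 4.4 j7 -0.78
```

Call:
jog_arm --commands '[{"translation": [-1,-94,60],"turn": [0,0,-0.035]},{"translation": [-1,-94,60],"turn": [0,0,-0.035]},{"translation": [-1,-94,80],"turn": [0,0,-0.035]},{"translation": [-1,-94,110],"turn": [0,0,-0.035]},{"translation": [-1,-94,130],"turn": [0,0,-0.035]},{"translation": [-1,-94,145],"turn": [0,0,-0.035]},{"translation": [-1,-94,155],"turn": [0,0,-0.035]},{"translation": [-1,-94,156],"turn": [0,0,-0.035]},{"translation": [-1,-94,156],"turn": [0,0,-0.035]}]' --claw -0.3

```text
clock: 5.42
position: [0.651, -0.0065, 0.0139]
ee_rot: [2.97, -1.023, -0.001]
force: [-0.1, 0.6, 0.2]
width: 0.649
```

Call:
jog_arm --commands '[{"translation": [0,0,0],"turn": [0,0,0]},{"translation": [0,0,0],"turn": [0,0,0]},{"translation": [0,0,0],"turn": [0,0,0]},{"translation": [0,0,0],"turn": [0,0,0]},{"translation": [0,0,0],"turn": [0,0,0]},{"translation": [0,0,0],"turn": [0,0,0]},{"translation": [0,0,0],"turn": [0,0,0]}]' --claw 1 --grip_force 20

```text
clock: 6.0
position: [0.6516, -0.0066, 0.0148]
ee_rot: [-2.97, 1.023, -0.002]
force: [-1.4, -0.1, 6.3]
width: 0.391
```

```bash
python3 - <<'E'
from cell import arm
from h import *
s=arm.observe();print(s['position']*1000,s['width']*92,s['clock'],s['force'])
plan(s,489,350,120,-1);plan(s,651,-6,120)
E
```

```text
[651.59334371  -6.55686649  14.77219486] 35.98489801373229 6.0 [-1.38884769 -0.06170712  6.30344591]
T [-348. -181. -105.] turn [-0.    -0.001 -0.646] yaw now -38.0 d 37.0 rows 9.7 j7 -0.92
T [  -1.   -0. -105.] turn [-0.001 -0.001  0.   ] yaw now -38.0 d 0 rows 2.5 j7 -0.92
```

Call:
jog_arm --commands '[{"translation": [0,0,-40],"turn": [0,0,0]},{"translation": [0,0,-80],"turn": [0,0,0]},{"translation": [-30,-16,-105],"turn": [0,0,-0.1]},{"translation": [-348,-181,-105],"turn": [0,0,-0.66]},{"translation": [-348,-181,-105],"turn": [0,0,-0.66]},{"translation": [-348,-181,-105],"turn": [0,0,-0.66]},{"translation": [-348,-181,-105],"turn": [0,0,-0.66]},{"translation": [-348,-181,-105],"turn": [0,0,-0.66]},{"translation": [-348,-181,-105],"turn": [0,0,-0.66]},{"translation": [-348,-181,-105],"turn": [0,0,-0.66]},{"translation": [-348,-181,-105],"turn": [0,0,-0.66]},{"translation": [-348,-181,-105],"turn": [0,0,-0.66]}]'

```text
clock: 7.0
position: [0.4849, 0.3552, 0.1192]
ee_rot: [-3.139, -0.002, 0.002]
force: [1.0, 0.7, -0.9]
width: 0.391
```

```bash
python3 - <<'E'
from cell import arm
from h import *
s=arm.observe();print(s['position']*1000,s['width']*92,s['clock'],s['force'])
plan(s,489,350,19,1)
i=arm.camera_info('wrist');im=arm.get_image('wrist');cv2.imwrite('pics/w3.png',im)
i2=arm.camera_info('top');im2=arm.get_image('top')
for n,c in (('wrist',i),('top',i2)):
  for d in arm.landmark_of(n,'tray3')[:2]: print(n,d['at'],d['confidence'],(onplane(c,d['at'],0)*1000).round())
a=cv2.resize(im2[100:260,75:290],None,fx=2.4,fy=2.4)
cv2.imwrite('pics/w3.png',cv2.hconcat([cv2.resize(im,(400,300)),cv2.resize(a,(400,298))[:300] if 0 else cv2.resize(a,(400,300))]))
E
```

```text
[484.94591019 355.24522551 119.2264869 ] 35.98143373536082 7.0 [ 0.96285983  0.70155863 -0.86864541]
T [  4.   5. 100.] turn [-0.002  0.001 -0.016] yaw now 0.1 d 0.9 rows 2.4 j7 -0.99
top [138.1, 207.3] 0.8 [[488. 285.   0.]]
top [375.0, 198.3] 0.65 [[ 510. -304.    0.]]
```

View pics/w3.png

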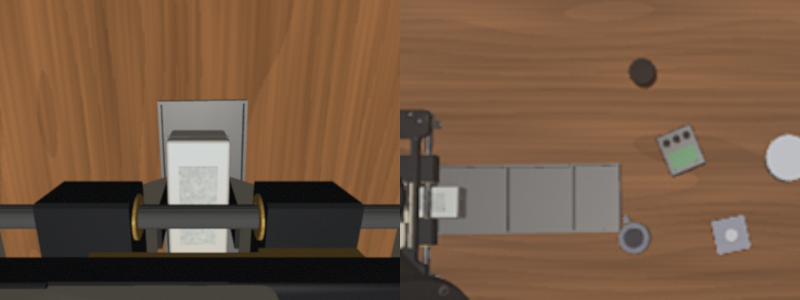

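Box held over the tray. The tray's far edge shows at px (205..315, 129) in the wrist picture. I check that against the estimate.

```bash
python3 - <<'E'
from cell import arm
from h import *
i=arm.camera_info('wrist')
print((onplane(i,[(204,129),(316,129)],.014)*1000).round())
E
```

```text
[[449. 402.  14.]
 [536. 402.  14.]]
```

Call:
jog_arm --commands '[{"translation": [4,5,20],"turn": [0,0,-0.016]},{"translation": [4,5,50],"turn": [0,0,-0.016]},{"translation": [4,5,75],"turn": [0,0,-0.016]},{"translation": [4,5,90],"turn": [0,0,-0.016]},{"translation": [4,5,97],"turn": [0,0,-0.016]},{"translation": [4,5,100],"turn": [0,0,-0.016]},{"translation": [4,5,100],"turn": [0,0,-0.016]}]'

```text
clock: 7.78
position: [0.4929, 0.3434, 0.019]
ee_rot: [3.14, 0.017, -0.0]
force: [0.8, 0.1, 0.3]
width: 0.391
```

Call:
jog_arm --commands '[{"translation": [0,0,0],"turn": [0,0,0]},{"translation": [0,0,0],"turn": [0,0,0]},{"translation": [0,0,0],"turn": [0,0,0]},{"translation": [0,0,0],"turn": [0,0,0]},{"translation": [0,0,-15],"turn": [0,0,0]},{"translation": [0,0,-50],"turn": [0,0,0]},{"translation": [0,0,-90],"turn": [0,0,0]},{"translation": [0,0,-130],"turn": [0,0,0]},{"translation": [0,0,-130],"turn": [0,0,0]}]' --claw -0.1

```text
clock: 8.53
position: [0.4951, 0.3489, 0.1572]
ee_rot: [-3.134, -0.021, -0.014]
force: [0.9, 1.7, 0.5]
width: 0.551
```

```bash
python3 - <<'E'
from cell import arm
from h import *
s=arm.observe();print(s['position']*1000,s['width']*92,s['clock'],s['force'])
plan(s,537,-160,150,0);plan(s,537,-74,150,0)
i2=arm.camera_info('top');im2=arm.get_image('top')
for d in arm.landmark_of('top','slide_box')[:1]: print(d,onplane(i2,d['at'],.004))
E
```

```text
[495.0524849  348.8510746  157.15150283] 50.69147526303306 8.5333 [0.86559493 1.67126072 0.51492897]
T [ 35. 509.   4.] turn [-0.008 -0.009  0.013] yaw now 0.8 d -0.8 rows 12.2 j7 -0.94
T [ 36. 423.   4.] turn [-0.008 -0.009  0.013] yaw now 0.8 d -0.8 rows 10.2 j7 -0.94
{'at': [112.2, 202.0], 'confidence': 0.65} [[0.5006584  0.34825269 0.004     ]]
```

Call:
jog_arm --commands '[{"translation": [36,509,4],"turn": [0,0,0.013]},{"translation": [36,509,4],"turn": [0,0,0.013]},{"translation": [36,509,4],"turn": [0,0,0.013]},{"translation": [36,509,4],"turn": [0,0,0.013]},{"translation": [36,509,4],"turn": [0,0,0.013]},{"translation": [36,509,4],"turn": [0,0,0.013]},{"translation": [36,509,4],"turn": [0,0,0.013]},{"translation": [36,509,4],"turn": [0,0,0.013]},{"translation": [36,509,4],"turn": [0,0,0.013]},{"translation": [36,509,4],"turn": [0,0,0.013]},{"translation": [36,509,4],"turn": [0,0,0.013]},{"translation": [36,509,4],"turn": [0,0,0.013]}]' --claw -1

```text
clock: 9.63
position: [0.5327, -0.155, 0.1437]
ee_rot: [-3.141, 0.0, 0.004]
force: [1.3, 1.0, 0.7]
width: 1.002
```

```bash
cat >> look.py <<'E'
def cap(q,h,diam):
    """centre of the circle fit at height h to the traced blob (wrist/top)"""
    for n in ('wrist','top'):
        i=arm.camera_info(n); im=arm.get_image(n)
        if n=='wrist': cv2.imwrite(f'pics/{q}_w.png',im)
        for d in arm.landmark_of(n,q)[:1]: print(n,'origin',(onplane(i,d['at'],0)*1000).round()[0,:2],round(d['confidence'],2),np.round(d['at']))
        for d in arm.trace(n,q)[:1]: print('  box',d['box'],round(d['confidence'],2))
E
python3 - <<'E'
from look import *
s=arm.observe();print(s['position']*1000,s['clock']);cap('jar',.066,.058)
E
```

```text
[ 532.66360274 -154.98863358  143.65769555] 9.6333
wrist origin [541. -72.] 0.55 [263.  89.]
  box [220.2, 38.7, 90.7, 90.8] 0.68
  box [272.6, 174.8, 23.3, 25.3] 0.83
```

View pics/jar_w.png

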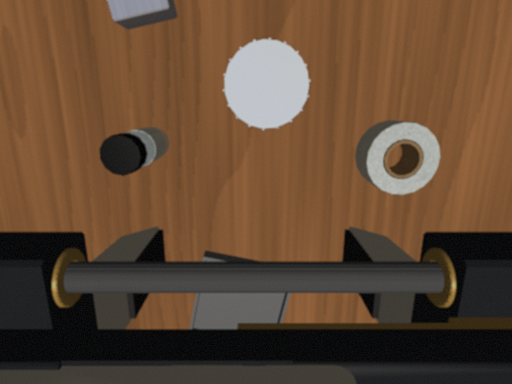

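Jar cap centre is at (266,84), vial cap at (123,153), roll at (400,158).

```bash
python3 - <<'E'
from cell import arm
from h import *
s=arm.observe();i=arm.camera_info('wrist')
print((onplane(i,[(266,84)],.066)*1000).round(),(onplane(i,[(123,153)],.08)*1000).round(),(onplane(i,[(400,158)],.034)*1000).round())
p=onplane(i,[(266,84)],.066)[0]*1000
plan(s,p[0],p[1],38,0)
E
```

```text
[[542. -68.  66.]] [[ 446. -113.   80.]] [[ 652. -123.   34.]]
T [  9. -83. 106.] turn [-0.001  0.002  0.001] yaw now 0.1 d -0.1 rows 3.2 j7 -0.02
```

Call:
jog_arm --commands '[{"translation": [8,-82,20],"turn": [0,0,0]},{"translation": [8,-82,20],"turn": [0,0,0]},{"translation": [8,-82,30],"turn": [0,0,0]},{"translation": [8,-82,60],"turn": [0,0,0]},{"translation": [8,-82,85],"turn": [0,0,0]},{"translation": [8,-82,100],"turn": [0,0,0]},{"translation": [8,-82,106],"turn": [0,0,0]},{"translation": [8,-82,106],"turn": [0,0,0]}]'

```text
clock: 10.6
position: [0.5407, -0.0692, 0.0376]
ee_rot: [-3.141, -0.004, 0.005]
force: [0.4, -0.3, -0.1]
width: 1.002
```

Call:
jog_arm --commands '[{"translation": [0,0,0],"turn": [0,0,0]},{"translation": [0,0,0],"turn": [0,0,0]},{"translation": [0,0,0],"turn": [0,0,0]},{"translation": [0,0,0],"turn": [0,0,0]},{"translation": [0,0,0],"turn": [0,0,0]},{"translation": [0,0,0],"turn": [0,0,0]},{"translation": [0,0,0],"turn": [0,0,0]}]' --claw 1 --grip_force 15

```text
clock: 11.18
position: [0.5422, -0.071, 0.0395]
ee_rot: [3.141, -0.0, 0.001]
force: [-1.5, -0.0, 5.3]
width: 0.626
```

```bash
python3 - <<'E'
from cell import arm
from h import *
s=arm.observe();print(s['position']*1000,s['width']*92,s['clock'],s['force'])
plan(s,491,253,160,0);plan(s,541,-71,160)
E
```

```text
[542.17113486 -70.99758606  39.45094094] 57.58211068697395 11.1833 [-1.50041032 -0.00544392  5.25778325]
T [ -51. -324. -121.] turn [ 0.    -0.001 -0.   ] yaw now -0.0 d 0.0 rows 8.4 j7 -0.26
T [  -1.    0. -121.] turn [ 0.    -0.001 -0.   ] yaw now -0.0 d 0 rows 2.9 j7 -0.26
```

Call:
jog_arm --commands '[{"translation": [0,0,-35],"turn": [0,0,0]},{"translation": [0,0,-75],"turn": [0,0,0]},{"translation": [0,0,-110],"turn": [0,0,0]},{"translation": [-51,-322,-121],"turn": [0,0,0]},{"translation": [-51,-322,-121],"turn": [0,0,0]},{"translation": [-51,-322,-121],"turn": [0,0,0]},{"translation": [-51,-322,-121],"turn": [0,0,0]},{"translation": [-51,-322,-121],"turn": [0,0,0]},{"translation": [-51,-322,-121],"turn": [0,0,0]},{"translation": [-51,-322,-121],"turn": [0,0,0]},{"translation": [-51,-322,-121],"turn": [0,0,0]},{"translation": [-51,-322,-121],"turn": [0,0,0]}]'

```text
clock: 12.18
position: [0.4881, 0.2603, 0.1608]
ee_rot: [-3.136, -0.015, 0.0]
force: [-1.0, 0.2, 0.3]
width: 0.629
```

```bash
python3 - <<'E'
from cell import arm
from h import *
s=arm.observe();print(s['position']*1000,s['width']*92,s['clock'],s['force'])
im2=arm.get_image('top')
s=arm.observe();print(s['position']*1000); plan(s,491,251,44,1)
E
```

```text
[488.08173141 260.30724592 160.83185311] 57.88318791632347 12.1833 [-1.01990971  0.15555645  0.33302521]
[489.22111075 256.09537504 160.28256646]
T [  2.   5. 116.] turn [-0.003  0.    -0.01 ] yaw now 0.4 d 0.6 rows 2.8 j7 -0.81
```

Call:
jog_arm --commands '[{"translation": [0,0,10],"turn": [0,0,0]},{"translation": [0,0,45],"turn": [0,0,0]},{"translation": [0,0,80],"turn": [0,0,0]},{"translation": [0,0,102],"turn": [0,0,0]},{"translation": [0,0,112],"turn": [0,0,0]},{"translation": [0,0,116],"turn": [0,0,0]},{"translation": [0,0,116],"turn": [0,0,0]},{"translation": [0,0,116],"turn": [0,0,0]}]'

```text
clock: 12.9
position: [0.4916, 0.2503, 0.0443]
ee_rot: [3.141, -0.002, 0.001]
force: [0.2, -0.2, -0.1]
width: 0.628
```

```bash
python3 - <<'E'
from cell import arm
from h import *
s=arm.observe();print(s['position']*1000,s['width']*92,s['clock'],s['force'])
a=arm.get_image('top');b=arm.get_image('scene')
cv2.imwrite('pics/c1.png',cv2.hconcat([cv2.resize(a[150:270,60:220],(400,300)),cv2.resize(b[120:240,260:420],(400,300))]))
E
```

```text
[491.60344603 250.26039512  44.26739034] 57.80560005757515 12.9 [ 0.24688332 -0.23855408 -0.07393243]
```

View pics/c1.png

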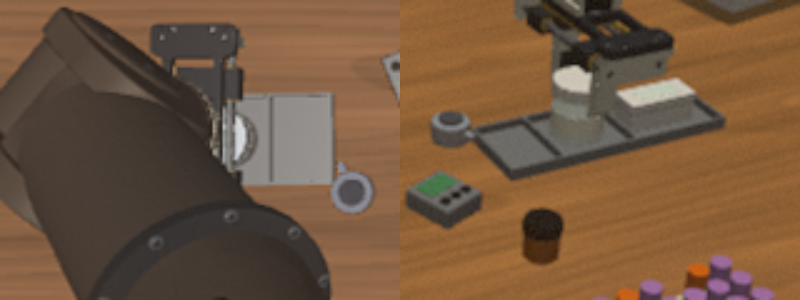

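The scene view shows the box in the longest compartment and the jar over the square one, clear of the dividers. Releasing, then on to the pot.

Call:
jog_arm --commands '[{"translation": [0,0,0],"turn": [0,0,0]},{"translation": [0,0,0],"turn": [0,0,0]},{"translation": [0,0,0],"turn": [0,0,0]},{"translation": [0,0,0],"turn": [0,0,0]},{"translation": [0,0,0],"turn": [0,0,0]},{"translation": [0,0,-20],"turn": [0,0,0]},{"translation": [0,0,-60],"turn": [0,0,0]},{"translation": [0,0,-100],"turn": [0,0,0]},{"translation": [30,40,-106],"turn": [0,0,0]},{"translation": [60,80,-106],"turn": [0,0,0]},{"translation": [85,115,-106],"turn": [0,0,0]},{"translation": [110,150,-106],"turn": [0,0,0]}]' --claw -0.75

```text
clock: 14.0
position: [0.5906, 0.1156, 0.1507]
ee_rot: [3.142, 0.001, 0.002]
force: [0.4, 0.6, -0.8]
width: 0.874
```

Call:
jog_arm --commands '[{"translation": [50,65,0],"turn": [0,0,0]},{"translation": [50,65,0],"turn": [0,0,0]},{"translation": [50,65,0],"turn": [0,0,0]},{"translation": [50,65,0],"turn": [0,0,0]},{"translation": [50,65,0],"turn": [0,0,0]}]' --claw -0.3

```text
clock: 14.42
position: [0.639, 0.0527, 0.1496]
ee_rot: [-3.141, 0.0, 0.001]
force: [0.2, 1.8, -0.4]
width: 0.653
```

```bash
python3 - <<'E'
from look import *
s=arm.observe();print(s['position']*1000,s['clock']);cap('pot',.04,.034)
s=arm.observe();plan(s,651,122,18,0)
E
```

```text
[639.03087317  52.65721183 149.63326232] 14.4167
wrist origin [655. 117.] 0.72 [272. 111.]
  box [251.4, 91.5, 45.6, 45.8] 0.57
top origin [498. 349.] 0.7 [112. 203.]
T [ 12. -69. 132.] turn [-0.    -0.     0.002] yaw now 0.1 d -0.1 rows 3.6 j7 -0.4
```

View pics/pot_w.png

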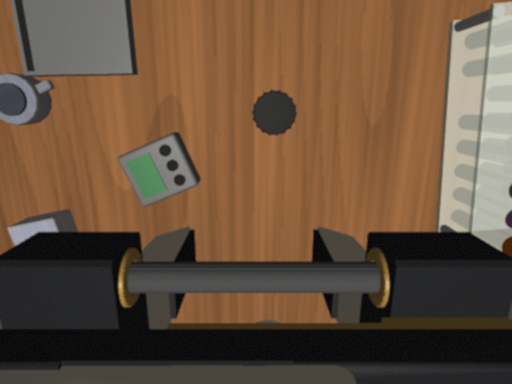

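Pot cap is at (274,113), clear of the timer and the rack. Going down on it at about (653,119).

Call:
jog_arm --commands '[{"translation": [14,-66,20],"turn": [0,0,0]},{"translation": [14,-66,40],"turn": [0,0,0]},{"translation": [14,-66,75],"turn": [0,0,0]},{"translation": [14,-66,105],"turn": [0,0,0]},{"translation": [14,-66,125],"turn": [0,0,0]},{"translation": [14,-66,135],"turn": [0,0,0]},{"translation": [14,-66,135],"turn": [0,0,0]},{"translation": [14,-66,135],"turn": [0,0,0]}]'

```text
clock: 15.38
position: [0.6537, 0.1185, 0.0155]
ee_rot: [-3.141, -0.0, -0.0]
force: [0.2, 0.6, 0.5]
width: 0.652
```

Call:
jog_arm --commands '[{"translation": [0,0,0],"turn": [0,0,0]},{"translation": [0,0,0],"turn": [0,0,0]},{"translation": [0,0,0],"turn": [0,0,0]},{"translation": [0,0,0],"turn": [0,0,0]},{"translation": [0,0,0],"turn": [0,0,0]},{"translation": [0,0,0],"turn": [0,0,0]},{"translation": [0,0,0],"turn": [0,0,0]}]' --claw 1 --grip_force 15

```text
clock: 15.97
position: [0.654, 0.1181, 0.0158]
ee_rot: [-3.142, 0.0, -0.002]
force: [-1.0, -0.6, 5.7]
width: 0.364
```

```bash
python3 - <<'E'
from cell import arm
from h import *
s=arm.observe();print(s['position']*1000,s['width']*92,s['clock'],s['force'])
plan(s,492,177,135,0)
E
```

```text
[653.96968782 118.10811454  15.77339598] 33.532289831102894 15.9667 [-0.99767931 -0.64144081  5.69831043]
T [-162.  -59. -119.] turn [-0.    -0.001 -0.   ] yaw now -0.0 d 0.0 rows 5.0 j7 -0.55
```

Call:
jog_arm --commands '[{"translation": [0,0,-35],"turn": [0,0,0]},{"translation": [0,0,-75],"turn": [0,0,0]},{"translation": [-20,-8,-110],"turn": [0,0,0]},{"translation": [-60,-22,-119],"turn": [0,0,0]},{"translation": [-98,-36,-119],"turn": [0,0,0]},{"translation": [-130,-48,-119],"turn": [0,0,0]},{"translation": [-150,-55,-119],"turn": [0,0,0]},{"translation": [-162,-59,-119],"turn": [0,0,0]},{"translation": [-162,-59,-119],"turn": [0,0,0]},{"translation": [-162,-59,-119],"turn": [0,0,0]}]'

```text
clock: 16.8
position: [0.4922, 0.1769, 0.1342]
ee_rot: [3.141, 0.0, 0.002]
force: [0.7, -0.1, 0.1]
width: 0.363
```

```bash
python3 - <<'E'
from cell import arm
from h import *
a=arm.get_image('wrist');b=arm.get_image('scene')
s=arm.observe();print(s['position']*1000,s['width']*92,s['clock'],s['force'])
plan(s,492,177,20,0)
cv2.imwrite('pics/c2.png',cv2.hconcat([cv2.resize(a,(400,300)),cv2.resize(b[120:240,230:390],(400,300))]))
E
```

```text
[493.11664353 176.37724784 133.88780588] 33.32696742485157 16.9 [-0.0565251   0.21500175 -0.3273462 ]
T [ -1.  -1. 114.] turn [ 0.    -0.001 -0.002] yaw now -0.1 d 0.1 rows 2.7 j7 -0.7
```

View pics/c2.png

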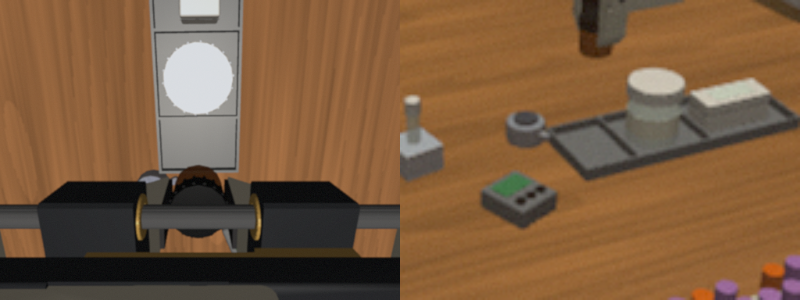

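Wrist view: narrow compartment between divider px row ≈147 and near edge row ≈218. I check its y.

```bash
python3 - <<'E'
from cell import arm
from h import *
i=arm.camera_info('wrist')
print((onplane(i,[(202,148),(306,148),(206,219),(305,219)],.014)*1000).round())
E
```

```text
[[450. 211.  14.]
 [537. 211.  14.]
 [451. 149.  14.]
 [539. 149.  14.]]
```

Call:
jog_arm --commands '[{"translation": [0,-2,20],"turn": [0,0,0]},{"translation": [0,-2,50],"turn": [0,0,0]},{"translation": [0,-2,80],"turn": [0,0,0]},{"translation": [0,-2,100],"turn": [0,0,0]},{"translation": [0,-2,110],"turn": [0,0,0]},{"translation": [0,-2,114],"turn": [0,0,0]},{"translation": [0,-2,114],"turn": [0,0,0]},{"translation": [0,-2,114],"turn": [0,0,0]}]'

```text
clock: 17.57
position: [0.4926, 0.1791, 0.0203]
ee_rot: [-3.141, 0.002, -0.001]
force: [-0.6, 0.1, -0.6]
width: 0.369
```

Call:
jog_arm --commands '[{"translation": [0,0,0],"turn": [0,0,0]},{"translation": [0,0,0],"turn": [0,0,0]},{"translation": [0,0,0],"turn": [0,0,0]},{"translation": [0,0,0],"turn": [0,0,0]},{"translation": [0,0,0],"turn": [0,0,0]},{"translation": [0,0,-20],"turn": [0,0,0]},{"translation": [0,0,-60],"turn": [0,0,0]},{"translation": [0,0,-100],"turn": [0,0,0]},{"translation": [0,0,-130],"turn": [0,0,0]},{"translation": [0,0,-130],"turn": [0,0,0]}]' --claw -0.1

```text
clock: 18.4
position: [0.4944, 0.1811, 0.1561]
ee_rot: [-3.138, -0.0, -0.014]
force: [0.2, 1.2, -0.4]
width: 0.553
```

```bash
python3 - <<'E'
from cell import arm
from h import *
s=arm.observe();print(s['position']*1000,s['width']*92,s['clock'],s['force'])
plan(s,652,-210,150,0)
E
```

```text
[494.44139427 181.07105335 156.07112194] 50.83436856043909 18.4 [ 0.15952865  1.22512891 -0.39718216]
T [157. 391.   6.] turn [-0.004 -0.009  0.   ] yaw now 0.0 d -0.0 rows 10.1 j7 -0.69
```

Call:
jog_arm --commands '[{"translation": [157,391,6],"turn": [0,0,0]},{"translation": [157,391,6],"turn": [0,0,0]},{"translation": [157,391,6],"turn": [0,0,0]},{"translation": [157,391,6],"turn": [0,0,0]},{"translation": [157,391,6],"turn": [0,0,0]},{"translation": [157,391,6],"turn": [0,0,0]},{"translation": [157,391,6],"turn": [0,0,0]},{"translation": [157,391,6],"turn": [0,0,0]},{"translation": [157,391,6],"turn": [0,0,0]},{"translation": [157,391,6],"turn": [0,0,0]},{"translation": [157,391,6],"turn": [0,0,0]},{"translation": [157,391,6],"turn": [0,0,0]}]' --claw -1

```text
clock: 19.4
position: [0.6482, -0.2166, 0.1429]
ee_rot: [3.14, -0.01, -0.001]
force: [-0.6, 1.0, -0.1]
width: 0.998
```

```bash
python3 - <<'E'
from look import *
s=arm.observe();print(s['position']*1000,s['clock']);cap('label_roll',.034,.06)
i=arm.camera_info('wrist')
for d in arm.trace('wrist','label_roll')[:1]:
    c=max(cv2.findContours(d['region'].astype(np.uint8),0,2)[0],key=cv2.contourArea)
    r=cv2.minEnclosingCircle((onplane(i,c[:,0],.034)[:,:2]*1000).astype(np.float32)); print(d['box'],d['confidence'],r)
s=arm.observe();plan(s,652,-127,15,0)
E
```

```text
[ 648.21099033 -216.58036091  142.91913107] 19.4
wrist origin [ 652. -125.] 0.62 [258.  78.]
  box [222.8, 35.2, 75.2, 82.5] 0.84
top origin [ 650. -124.] 0.95 [302. 142.]
  box [294.2, 130.2, 18.7, 24.8] 0.88
[222.8, 35.2, 75.2, 82.5] 0.84 ((653.016845703125, -120.89860534667969), 29.76866912841797)
T [  4. -83. 129.] turn [-0.    -0.     0.002] yaw now 0.1 d -0.1 rows 3.7 j7 0.03
```

View pics/label_roll_w.png

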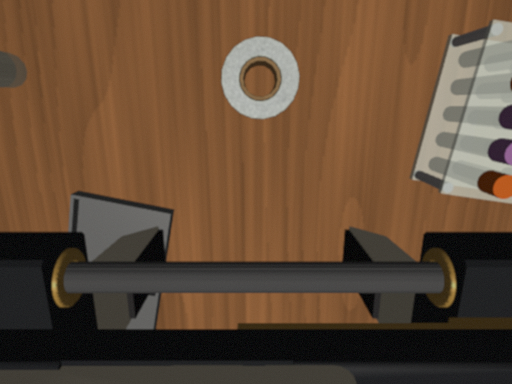

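Roll centre is at (260,78), which gives about (653,-123). The rack corner at (415,180) is clear.

Call:
jog_arm --commands '[{"translation": [5,-86,20],"turn": [0,0,0]},{"translation": [5,-86,30],"turn": [0,0,0]},{"translation": [5,-86,60],"turn": [0,0,0]},{"translation": [5,-86,95],"turn": [0,0,0]},{"translation": [5,-86,117],"turn": [0,0,0]},{"translation": [5,-86,129],"turn": [0,0,0]},{"translation": [5,-86,129],"turn": [0,0,0]},{"translation": [5,-86,129],"turn": [0,0,0]}]'

```text
clock: 20.42
position: [0.6537, -0.1257, 0.0155]
ee_rot: [-3.142, -0.0, -0.0]
force: [0.2, -0.0, 0.3]
width: 1.0
```

Call:
jog_arm --commands '[{"translation": [0,0,0],"turn": [0,0,0]},{"translation": [0,0,0],"turn": [0,0,0]},{"translation": [0,0,0],"turn": [0,0,0]},{"translation": [0,0,0],"turn": [0,0,0]},{"translation": [0,0,0],"turn": [0,0,0]},{"translation": [0,0,0],"turn": [0,0,0]},{"translation": [0,0,0],"turn": [0,0,0]}]' --claw 1 --grip_force 20

```text
clock: 21.0
position: [0.6538, -0.126, 0.0155]
ee_rot: [3.141, -0.0, 0.001]
force: [-1.8, -1.4, 4.9]
width: 0.654
```

```bash
python3 - <<'E'
from cell import arm
from h import *
s=arm.observe();print(s['position']*1000,s['width']*92,s['clock'],s['force'])
plan(s,517,-275,120,-12)
E
```

```text
[ 653.77973484 -126.00884379   15.52851414] 60.192400275193016 21.0 [-1.76191077 -1.37935946  4.86816028]
T [-137.  149. -105.] turn [ 0.    -0.001  0.209] yaw now -0.0 d -12.0 rows 5.5 j7 -0.16
```

Call:
jog_arm --commands '[{"translation": [0,0,-35],"turn": [0,0,0]},{"translation": [0,0,-75],"turn": [0,0,0]},{"translation": [-15,18,-100],"turn": [0,0,0.05]},{"translation": [-45,48,-105],"turn": [0,0,0.1]},{"translation": [-75,80,-105],"turn": [0,0,0.15]},{"translation": [-105,113,-105],"turn": [0,0,0.2]},{"translation": [-127,138,-105],"turn": [0,0,0.21]},{"translation": [-137,149,-105],"turn": [0,0,0.21]},{"translation": [-137,149,-105],"turn": [0,0,0.21]},{"translation": [-137,149,-105],"turn": [0,0,0.21]}]'

```text
clock: 21.83
position: [0.5158, -0.2757, 0.1199]
ee_rot: [3.124, -0.333, -0.0]
force: [0.5, 1.2, -2.2]
width: 0.655
```

```bash
python3 - <<'E'
from cell import arm
from h import *
a=arm.get_image('wrist');b=arm.get_image('top')
i=arm.camera_info('wrist')
s=arm.observe();print(s['position']*1000,s['width']*92,s['clock'],s['force'])
plan(s,517,-275,20,-12)
cv2.imwrite('pics/c3.png',cv2.hconcat([cv2.resize(a,(400,300)),cv2.resize(b[130:250,270:430],(400,300))]))
import pickle;pickle.dump(i,open('i.p','wb'))
E
```

```text
[ 517.48353734 -273.45570334  119.98927625] 60.206744748676535 21.9333 [ 0.45391857  0.7890537  -0.51153128]
T [ -0.   2. 100.] turn [-0.001 -0.001  0.001] yaw now -11.9 d -0.1 rows 2.4 j7 -0.01
```

View pics/c3.png

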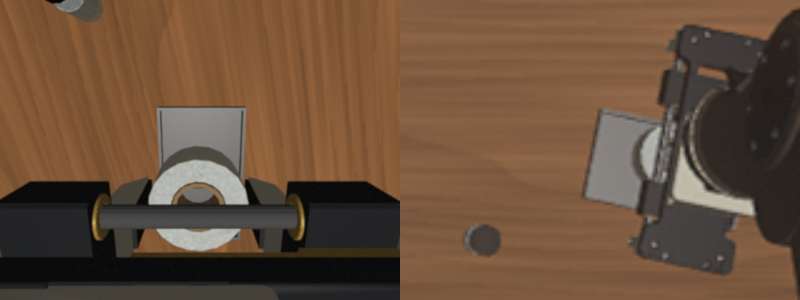

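Tray2's near edge shows at px (201..313, 137), and the roll is held aligned over the larger compartment.

```bash
python3 - <<'E'
import pickle
from h import *
i=pickle.load(open('i.p','rb'))
P=onplane(i,[(201,137),(313,137)],.014)[:,:2]*1000; print(P.round(),P.mean(0))
m=P.mean(0);a=np.radians(167.9);print('larger ctr',m+np.array([-np.sin(a),np.cos(a)])*45,'smaller',m+np.array([-np.sin(a),np.cos(a)])*119)
E
```

```text
[[ 487. -220.]
 [ 573. -239.]] [ 529.69239858 -229.63024139]
larger ctr [ 520.25956325 -273.63048704] smaller [ 504.7477896  -345.98644656]
```

Call:
jog_arm --commands '[{"translation": [2,0,20],"turn": [0,0,0]},{"translation": [2,0,45],"turn": [0,0,0]},{"translation": [2,0,70],"turn": [0,0,0]},{"translation": [2,0,88],"turn": [0,0,0]},{"translation": [2,0,97],"turn": [0,0,0]},{"translation": [2,0,100],"turn": [0,0,0]},{"translation": [2,0,100],"turn": [0,0,0]},{"translation": [2,0,100],"turn": [0,0,0]}]'

```text
clock: 22.6
position: [0.5197, -0.2743, 0.0205]
ee_rot: [-3.124, 0.327, -0.002]
force: [-0.1, -0.6, -1.0]
width: 0.655
```

Call:
jog_arm --commands '[{"translation": [0,0,0],"turn": [0,0,0]},{"translation": [0,0,0],"turn": [0,0,0]},{"translation": [0,0,0],"turn": [0,0,0]},{"translation": [0,0,0],"turn": [0,0,0]},{"translation": [0,0,0],"turn": [0,0,0]},{"translation": [0,0,-20],"turn": [0,0,0]},{"translation": [0,0,-60],"turn": [0,0,0]},{"translation": [0,0,-100],"turn": [0,0,0]},{"translation": [0,0,-140],"turn": [0,0,0]},{"translation": [0,0,-140],"turn": [0,0,0]},{"translation": [0,0,-140],"turn": [0,0,0]}]' --claw -0.75

```text
clock: 23.52
position: [0.52, -0.2759, 0.1628]
ee_rot: [3.122, -0.33, 0.008]
force: [0.3, -0.0, -0.9]
width: 0.876
```

```bash
python3 - <<'E'
from cell import arm
from h import *
s=arm.observe();print(s['position']*1000,s['width']*92,s['clock'],s['force'])
plan(s,446,-205,165,0)
E
```

```text
[ 519.99737276 -275.94725174  162.839102  ] 80.55688706248095 23.5167 [ 0.25057685 -0.00634332 -0.92195923]
T [-87. -54.  -3.] turn [ 0.002 -0.005 -0.21 ] yaw now -12.1 d 12.1 rows 2.5 j7 0.01
```

Call:
jog_arm --commands '[{"translation": [-40,-25,-3],"turn": [0,0,-0.1]},{"translation": [-70,-45,-3],"turn": [0,0,-0.21]},{"translation": [-87,-54,-3],"turn": [0,0,-0.21]},{"translation": [-87,-54,-3],"turn": [0,0,-0.21]},{"translation": [-87,-54,-3],"turn": [0,0,-0.21]}]' --claw -0.3

```text
clock: 23.93
position: [0.4432, -0.2038, 0.1622]
ee_rot: [-3.141, -0.001, 0.003]
force: [-0.3, -1.5, -0.4]
width: 0.656
```

```bash
python3 - <<'E'
from look import *
s=arm.observe();print(s['position']*1000,s['clock']);cap('vial',.08,.028)
s=arm.observe();plan(s,446,-117,40,0)
E
```

```text
[ 443.21008336 -203.77719833  162.20719945] 23.9333
wrist origin [ 442. -116.] 0.73 [253.  85.]
  box [233.6, 59.2, 41.0, 46.1] 0.6
top origin [ 449. -122.] 0.66 [302. 223.]
  box [295.0, 220.4, 14.8, 13.6] 0.5
T [  1. -88. 123.] turn [-0.     0.    -0.001] yaw now -0.0 d 0.0 rows 3.6 j7 0.13
```

View pics/vial_w.png

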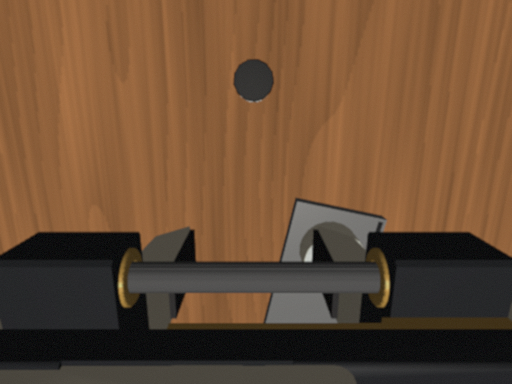

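Vial cap is at (254,81); going to about (444,-116).

Call:
jog_arm --commands '[{"translation": [0,-40,0],"turn": [0,0,0]},{"translation": [0,-75,10],"turn": [0,0,0]},{"translation": [0,-87,20],"turn": [0,0,0]},{"translation": [0,-87,30],"turn": [0,0,0]},{"translation": [0,-87,60],"turn": [0,0,0]},{"translation": [0,-87,90],"turn": [0,0,0]},{"translation": [0,-87,112],"turn": [0,0,0]},{"translation": [0,-87,122],"turn": [0,0,0]},{"translation": [0,-87,122],"turn": [0,0,0]},{"translation": [0,-87,122],"turn": [0,0,0]}]'

```text
clock: 25.07
position: [0.4448, -0.1177, 0.041]
ee_rot: [-3.142, 0.001, 0.001]
force: [0.7, -0.6, 0.5]
width: 0.65
```

Call:
jog_arm --commands '[{"translation": [0,0,0],"turn": [0,0,0]},{"translation": [0,0,0],"turn": [0,0,0]},{"translation": [0,0,0],"turn": [0,0,0]},{"translation": [0,0,0],"turn": [0,0,0]},{"translation": [0,0,0],"turn": [0,0,0]},{"translation": [0,0,0],"turn": [0,0,0]},{"translation": [0,0,0],"turn": [0,0,0]},{"translation": [0,0,0],"turn": [0,0,0]}]' --claw 1 --grip_force 15

```text
clock: 25.73
position: [0.4449, -0.1175, 0.0414]
ee_rot: [3.141, -0.0, 0.001]
force: [-1.2, -1.3, 6.8]
width: 0.302
```

```bash
python3 - <<'E'
from cell import arm
from h import *
s=arm.observe();print(s['position']*1000,s['width']*92,s['clock'],s['force'])
plan(s,504,-347,150,-12)
E
```

```text
[ 444.87736323 -117.47283919   41.35185152] 27.800137773471132 25.7333 [-1.15833096 -1.28862626  6.77094185]
T [  59.  230. -109.] turn [ 0.    -0.001  0.209] yaw now -0.0 d -12.0 rows 6.3 j7 -0.19
```

Call:
jog_arm --commands '[{"translation": [0,0,-35],"turn": [0,0,0]},{"translation": [0,0,-75],"turn": [0,0,0]},{"translation": [4,17,-105],"turn": [0,0,0.05]},{"translation": [14,55,-109],"turn": [0,0,0.1]},{"translation": [24,94,-109],"turn": [0,0,0.15]},{"translation": [34,133,-109],"turn": [0,0,0.2]},{"translation": [44,170,-109],"turn": [0,0,0.21]},{"translation": [52,202,-109],"turn": [0,0,0.21]},{"translation": [57,222,-109],"turn": [0,0,0.21]},{"translation": [59,230,-109],"turn": [0,0,0.21]},{"translation": [59,230,-109],"turn": [0,0,0.21]},{"translation": [59,230,-109],"turn": [0,0,0.21]}]'

```text
clock: 26.73
position: [0.5034, -0.346, 0.1495]
ee_rot: [-3.123, 0.329, 0.001]
force: [0.2, 0.5, 0.1]
width: 0.307
```

```bash
python3 - <<'E'
from cell import arm
from h import *
a=arm.get_image('wrist');b=arm.get_image('scene')
s=arm.observe();print(s['position']*1000,s['width']*92,s['clock'],s['force'])
plan(s,504,-347,46,-12)
cv2.imwrite('pics/c4.png',cv2.hconcat([cv2.resize(a,(400,300)),cv2.resize(b[150:270,50:210],(400,300))]))
E
```

```text
[ 503.64822937 -345.07905589  149.95459942] 27.633766068602 26.8333 [-0.29516364 -0.30999631 -0.60409641]
T [  1.   2. 104.] turn [-0.001  0.001  0.002] yaw now -11.9 d -0.1 rows 2.5 j7 0.12
```

View pics/c4.png

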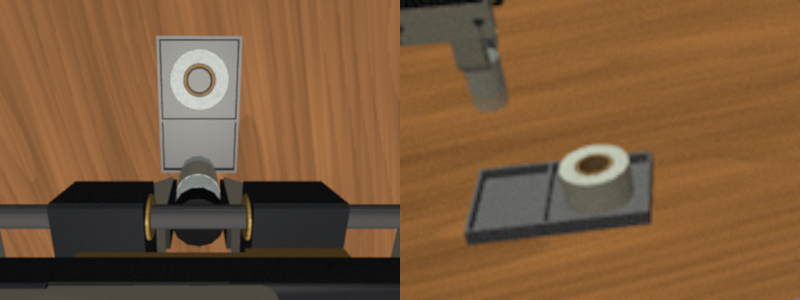

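The roll sits flat and centred in the larger compartment, and the vial hangs straight in line with the smaller one. Lowering and releasing.

Call:
jog_arm --commands '[{"translation": [0,0,20],"turn": [0,0,0]},{"translation": [0,0,48],"turn": [0,0,0]},{"translation": [0,0,73],"turn": [0,0,0]},{"translation": [0,0,91],"turn": [0,0,0]},{"translation": [0,0,100],"turn": [0,0,0]},{"translation": [0,0,104],"turn": [0,0,0]},{"translation": [0,0,104],"turn": [0,0,0]},{"translation": [0,0,104],"turn": [0,0,0]},{"translation": [0,0,104],"turn": [0,0,0]}]'

```text
clock: 27.58
position: [0.5044, -0.3472, 0.0471]
ee_rot: [3.124, -0.329, 0.003]
force: [-1.2, -0.1, -0.6]
width: 0.303
```

```bash
python3 - <<'E'
from cell import arm
s=arm.observe();print(s['position']*1000,s['force'])
E
```

```text
[ 504.42628355 -347.24504648   47.12909399] [-1.15085243 -0.09263881 -0.55283759]
```

Call:
jog_arm --commands '[{"translation": [0,0,1],"turn": [0,0,0]},{"translation": [0,0,1],"turn": [0,0,0]},{"translation": [0,0,1],"turn": [0,0,0]}]'

```text
clock: 27.83
position: [0.5037, -0.3474, 0.0453]
ee_rot: [3.124, -0.329, 0.001]
force: [-0.3, -0.1, -1.8]
width: 0.302
```

Call:
jog_arm --commands '[{"translation": [0,0,0],"turn": [0,0,0]},{"translation": [0,0,0],"turn": [0,0,0]},{"translation": [0,0,0],"turn": [0,0,0]},{"translation": [0,0,0],"turn": [0,0,0]},{"translation": [0,0,0],"turn": [0,0,0]},{"translation": [0,0,-20],"turn": [0,0,0]},{"translation": [0,0,-60],"turn": [0,0,0]},{"translation": [0,0,-100],"turn": [0,0,0]},{"translation": [0,0,-140],"turn": [0,0,0]},{"translation": [0,35,-160],"turn": [0,0,0]},{"translation": [0,70,-170],"turn": [0,0,0]},{"translation": [0,100,-170],"turn": [0,0,0]}]' --claw -0.3

```text
clock: 28.83
position: [0.4834, -0.4479, 0.219]
ee_rot: [3.12, -0.329, 0.007]
force: [1.0, -1.3, -0.2]
width: 0.649
```

Call:
jog_arm --commands '[{"translation": [0,30,0],"turn": [0,0,0]},{"translation": [0,60,0],"turn": [0,0,0]},{"translation": [0,90,0],"turn": [0,0,0]},{"translation": [0,110,0],"turn": [0,0,0]},{"translation": [0,120,0],"turn": [0,0,0]},{"translation": [0,120,0],"turn": [0,0,0]},{"translation": [0,120,0],"turn": [0,0,0]}]'

```text
clock: 29.42
position: [0.4581, -0.5615, 0.2146]
ee_rot: [-3.123, 0.329, -0.0]
force: [-0.7, 1.1, -0.7]
width: 0.653
```

```bash
python3 - <<'E'
from cell import arm
from h import *
a=arm.get_image('top');b=arm.get_image('scene')
s=arm.observe();print(s['position']*1000,s['clock'])
cv2.imwrite('pics/fin.png',cv2.vconcat([cv2.resize(a[130:260,70:425],(780,286)),cv2.resize(b[130:260,60:415],(780,286))]))
for q in ('timer','tube_stand','counter'):
  for d in arm.landmark_of('top',q)[:1]: print(q,np.round(d['at']))
E
```

```text
[ 459.06766503 -560.31918827  215.13661244] 29.5167
timer [227. 180.]
tube_stand [252. 220.]
counter [203. 227.]
```

View pics/fin.png

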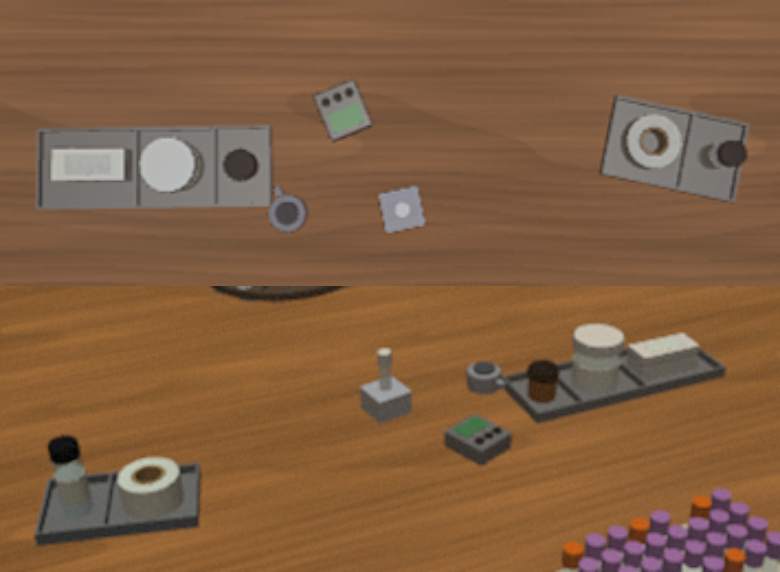

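Everything stands in its compartment and the bystanders have not moved. The vial cap looks displaced outward in both views, so I check whether that is only perspective.

```bash
python3 - <<'E'
from cell import arm
from h import *
for n,off,sc in (('top',(70,130),(780/355,2.2)),('scene',(60,130),(780/355,2.2))):
    p=project(arm.camera_info(n),[[.504,-.347,.004],[.504,-.347,.084]]); print(n,((p-off)*sc+([0,286] if n=='scene' else [0,0])).round())
E
```

```text
top [[709. 155.]
 [734. 152.]]
scene [[ 79. 509.]
 [ 62. 443.]]
```

The upright projection puts the cap at (734,152) and (62,443). I see (732,153) and (64,442), so the vial is upright. Handing in.

```bash
python3 -c "
from cell import arm
print(arm.sign_off())"
```

```text
the job is handed in; nothing more can be done
None
```

Both kits are made up and the job is handed in at about 30 s of the 134 s. The order was slide box, jar and pot into the three-compartment tray, then the label roll and vial into the two-compartment tray.

- **Pieces:** the last top and scene pictures show all five upright in the right compartments. The vial looked tilted, but its cap is within about 2 px of where an upright vial would show, so that was perspective.
- **Bystanders:** the timer, tube stand and counter are where they started, within about 4 px of detector scatter in the top view.
- **Arm:** it ended well clear of everything. The force readings after each move stayed below about 8 N.
- **Disagreements:** a few network detections were wrong and I ignored them, such as the slide box reported as the pot. The camera estimates differed by up to about 1 cm, less than the room in each compartment.

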